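Switch the bead feed to the other chute

TASK

Press down the raised side of the seesaw gate on the bead sorting stand with the fingertips, so that it rocks over its pivot and stays over, feeding the other chute. Only then push the upright post of the stop blade sideways, to the left as the robot sees it, until the blade is fully open, so that all four waiting clay beads roll down that other chute into its tray. Leave the beads to roll by themselves without touching or lifting them, and leave the other things on the table where they are.

Things in the scene. Friction and masses are not known exactly. Their poses are not given: they have to be found in the camera images.
- stand: fixed bead sorting stand of plywood and sheet metal. Origin at table height straight below the gate's pivot; +x along the sloping infeed trough (away from the robot), +y to its left, z up. The seesaw gate, 180 mm long along y, is in the middle; at each end of it a fixed chute (y = +-94 to +-181 mm, 56 mm wide, up to 110 mm high) leads down into a tray.
- infeed_lip (a point): lower lip of the infeed trough's floor, 147 mm high, where beads drop onto the middle of the gate. The trough (outer width 44 mm, walls 22 mm tall) rises from here at 0.15 rad along the stand's +x for 185 mm.
- tray_left (a point): centre of the floor of the left (+y) open plywood tray, 225 mm from the pivot; 130 (x) by 120 mm (y), walls 55 mm tall, outer wall 105 mm
- tray_right (a point): the same for the right (-y) tray
- gate (a joint): tilt of the seesaw gate, rad, about the stand's x axis, pivot 105 mm above the table. At +0.30 the left (+y) end is raised and beads run into the right chute; at -0.30 the reverse. Top-heavy: it rests at one of these stops, at random at the start, and falls over once pressed past level (under 2 N). At the middle of its front wall stands a steel weight, top 95 mm above the pivot.
- pad_left (a point): point on the top face of the gate's left wooden press pad, in the middle of its width (50 mm along y) and 24 mm from its front edge; the pad is 76 mm long in x, 8 thick, on the robot's side of the gate. Turns with the gate: 78 mm in front (-x) of the pivot, 65 mm to its left, 16 mm above it when level. It goes down about 38 mm from raised to lowered; free space below it.
- pad_right (a point): the same for the right (-y) press pad
- gate_end (a point): middle of the gate's floor, 88 mm left (+y) of the pivot; moves about 52 mm from one stop to the other
- blade (a joint): opening of the sliding stop blade across the infeed trough, m: 0 closed, 0.048 fully open (end stop). Slides towards the stand's left (+y) and stays where it is left; friction 1 N. Beads pass from about 0.035 on.
- post_top (a point): centre of the top of the stop blade's upright wooden post, 20 (x) by 24 mm (y), top 243 mm and foot 181 mm above the table. Stands over the infeed trough, 55 mm behind (+x) the pivot, slides with the blade; free space on its right (-y). Waiting beads beside it reach 183 mm height: fingertips at 195 to 215 mm push the post and clear them.
- bead0_center (a point): centre of clay bead 0, a glazed terracotta ball of 28 mm diameter, 22 g; the first behind the blade waiting in the infeed trough
- bead1_center (a point): centre of clay bead 1, a glazed terracotta ball of 28 mm diameter, 22 g; number 2 in the row waiting in the infeed trough
- bead2_center (a point): centre of clay bead 2, a glazed terracotta ball of 28 mm diameter, 22 g; number 3 in the row waiting in the infeed trough
- bead3_center (a point): centre of clay bead 3, a glazed terracotta ball of 28 mm diameter, 22 g; number 4 in the row waiting in the infeed trough
- diya0: shallow terracotta lamp bowl, 84 mm wide, 28 tall, in front of the stand; a bystander, to be left alone. Origin at the centre of its underside
- diya1: shallow terracotta lamp bowl, 84 mm wide, 28 tall, behind the left chute; a bystander, to be left alone. Origin at the centre of its underside
- cup: terracotta cup, 72 mm wide, 85 tall, behind the right chute; a bystander, to be left alone. Origin at the centre of its underside
- jar: amber glass jar, 68 mm wide, 90 tall, on the stand's base board, left of the infeed; a bystander, to be left alone. Origin at the centre of its underside
- brush: brush lying in front of the right chute; a bystander, to be left alone. Origin at the centre of its underside
- spatula: spatula lying in front of the left tray; a bystander, to be left alone. Origin at the centre of its underside
- carton: cardboard carton 90 x 70 x 60 mm on the stand's base board, right of the infeed; a bystander, to be left alone. Origin at the centre of its underside

How it is judged:
On the way, in this order (a step that is already met when the one before it is completed fails the run):
1. the gate has been rocked over to its other side while all four beads still wait in the infeed (distance of gate_end from where it was at the start of the episode above 0.04 m and (value of joint gate above 0.24 rad or value of joint gate below -0.24 rad) and x of each of bead0_center, bead1_center, bead2_center, bead3_center in the frame of stand above 0.055 m), for 0.2 s.
2. the stop blade has been pushed open (value of joint blade above 0.035 m), for 0.1 s.
At the end, for the whole second after the job is handed in: Gate over on the side opposite to its start (within 0.06 rad of the stop, its end moved over 40 mm), blade open over 35 mm, and all four beads in the tray of the chute the gate now feeds (centres over 168 mm out from the pivot on that side, below 50 mm) (distance of gate_end from where it was at the start of the episode above 0.04 m and value of joint blade above 0.035 m and ((value of joint gate above 0.24 rad and y of each of bead0_center, bead1_center, bead2_center, bead3_center in the frame of stand below -0.168 m and z of each of bead0_center, bead1_center, bead2_center, bead3_center in the frame of stand below 0.05 m) or (value of joint gate below -0.24 rad and y of each of bead0_center, bead1_center, bead2_center, bead3_center in the frame of stand above 0.168 m and z of each of bead0_center, bead1_center, bead2_center, bead3_center in the frame of stand below 0.05 m))); the robot touches nothing.
It fails at once if a bead was lifted (height (world z) of any of bead0_center, bead1_center, bead2_center, bead3_center above 0.225 m).
It fails at once if the fingers pressed on a bead (contact force between the fingers and bead0 above 1 N or contact force between the fingers and bead1 above 1 N or contact force between the fingers and bead2 above 1 N or contact force between the fingers and bead3 above 1 N).
It fails at once if a bystander was moved by more than 20 mm (distance of any of diya0, diya1, cup, jar, brush, spatula, carton from where it was at the start of the episode above 0.02 m).
It also fails if it takes over 43 s, if anything falls off the work surface, if the arm or the gripper's body presses on something with over 40 N, if the wrist force passes 120 N, or if a joint passes its speed limit or range.

ROBOT

A 6-joint arm with a two-finger parallel gripper is mounted at the origin on the work surface. World frame = base frame: x ahead of the robot, y to its left, z up, the work surface at z = 0. Lengths are in m, angles in rad, forces in N, time in s.
With the tool pointing down it reaches from about 0.3 to 0.775 m from the base axis. Payload 14.6 kg.
Tool frame: the origin (TCP) lies at the very end of the fingers, on their centre line; the grasp point (between the pads) lies 19 mm behind it; z points along the fingers, y is the line along which they close (so a half turn about z gives the same grasp; the last joint's range is limited). The gripper opens to 94 mm and grips with 3 to 60 N. Pads are 16 mm wide; open, the fingers measure 119 mm over their backs; the gripper's body (75 mm by 177 mm) begins 78 mm behind the grasp point.
Start: joints at [1.199, 0.3, 1.521, -0, 1.321, -0.067], TCP at [0.165, 0.525, 0.205] pointing down, gripper open.
Joint ranges: [-3.03, 3.03], [-0.79, 2.21], [0.23, 2.52], [-1.04, 4.18], [0, 3.07], [-2.55, 2.55]. Speed limits (rad/s): [2.22, 2.22, 2.57, 3.14, 3.14, 3.14].

INTERFACE

Orientations are given as [roll, pitch, yaw] about the fixed x, y, z axes, in that order (R = Rz(yaw) Ry(pitch) Rx(roll)).
In Python, from station import ctrl gives the robot as it stands.
- The arm moves only by the shell command python3 -m pendant 'ROWS' [OPENING] [FORCE]. ROWS is JSON, a list of rows, each a list of 2 entries, a list of its own where there are three numbers: the shift along the world's x, y, z in cm, then the turn about the world's z in rad. A call has 1 to 20 rows; each row shifts and turns the commanded pose from where the row before left it; what a row does not reach is not made up. A row lasts 1/12 s, in which the tool goes at most 41.7 mm and 7.16 degrees, less where a joint would pass 70% of its speed; a pose out of reach is approached as far as the arm can. A call is refused whole if a number of a shift passes 4.17 or a number of a turn 0.125, either way. A call with a gripper value outside its range is refused whole. OPENING is the opening, from 0 (shut) to 1 (fully open), set as the call begins (- or left out, the last holds). The fingers move at their own pace and stop on an object; FORCE is the grip in N (left out, the last holds). Time passes only in rows, so rows that do not move let the fingers close. It gives the time, the measured TCP pose, the force, the opening and the grip force at its end, in the units of the state.
- ctrl.get_obs(): the state, without advancing time (a new reading comes with each control period).
- ctrl.camera(name): name is "side" or "top"; returns a dict with "color" (420x560x3 uint8, red, green, blue), "intrinsics" (3x3 intrinsics, pixels), "k1" (the pictures are not rectified: a ray, as slopes to the right and down, at radius r is drawn at 1 + k1 r^2 times it, then the intrinsics apply), "camera_from_world" (4x4, takes a point from world to camera coordinates). Camera axes: x right, y down, z forward; pixel columns grow to the right and rows downward; lengths in m; the calibration is good to about 2 mm. A picture is of the moment at which its call begins. There is no depth.
- ctrl.hand_in(): hands the job in; it is judged then, once.
The state is a dict: "time_s": time; "qpos": joint angles; "joint_vel": joint speeds; "tau": joint torques, N m; "ee_pos": TCP position; "eef_rot": TCP orientation; "force": force on the tool from outside, world axes, zero at the start; "moment": the same for the moment, N m; "grip_width": finger opening in m; "grip_force": force on a finger pad.
Only numpy, scipy, OpenCV 4.12 (cv2) and the standard library are available. Lean on these libraries where they do the work, as an engineer would, in place of code of your own. Each camera call takes 0.05 s, during which the arm holds its last target. There are 200 camera calls.

## Working session

There is one attempt and no reset: what is moved stays moved. The work goes in short steps, Python scripts to look and compute and a shell command to move; the robot and the scene stay as the last step left them, time stands still between calls to the robot, and variables do not carry over. Pictures are saved under pics/ and viewed, at most 10 in all, crops included, and the job is handed in when it is done.

```bash
mkdir -p pics
cat > h.py <<'E'
import numpy as np, cv2
from station import ctrl
def shot(n,f):
    c=ctrl.camera(n); cv2.imwrite(f'pics/{f}.png',c['color'][:,:,::-1]); 
    np.savez(f'pics/{f}.npz',**c); return c
def load(f): return np.load(f'pics/{f}.npz')
def ray(c,u,v):
    K=c['intrinsics']; d=np.array([(u-K[0,2])/K[0,0],(v-K[1,2])/K[1,1]]); s=d.copy()
    for _ in range(20): s=d/(1+c['k1']*(s@s))
    T=c['camera_from_world']; R=T[:3,:3]; return -R.T@T[:3,3], R.T@np.array([s[0],s[1],1])
def onz(c,u,v,z):
    o,d=ray(c,u,v); return o+d*(z-o[2])/d[2]
def proj(c,p):
    T=c['camera_from_world'];q=T[:3,:3]@p+T[:3,3];s=q[:2]/q[2];s=s*(1+c['k1']*(s@s));K=c['intrinsics']
    return s[0]*K[0,0]+K[0,2],s[1]*K[1,1]+K[1,2]
def tri(c1,a,c2,b):
    o,d=ray(c1,*a);p,e=ray(c2,*b)
    t=np.linalg.lstsq(np.stack([d,-e],1),p-o,rcond=None)[0]; x,y=o+t[0]*d,p+t[1]*e
    return (x+y)/2,np.linalg.norm(x-y)
E
python3 -c "
from h import *
for n in ['top','side']:
    c=shot(n,n+'0'); print(n,ray(c,280,210))
print({k:v for k,v in ctrl.get_obs().items() if k in('time_s','ee_pos','eef_rot','grip_width')})"
```

```text
top (array([0.38414032, 0.03735423, 1.13314054]), array([ 0.19353824, -0.01940904, -0.98091172]))
side (array([0.38875934, 0.66659946, 0.90502985]), array([ 0.1686593 , -0.64094058, -0.74894089]))
{'time_s': 0.1, 'ee_pos': array([0.16497372, 0.52443359, 0.20495528]), 'eef_rot': array([-3.14057426e+00, -8.84236030e-05,  2.83677862e+00]), 'grip_width': 0.09350163415229965}
```

View pics/top0.png

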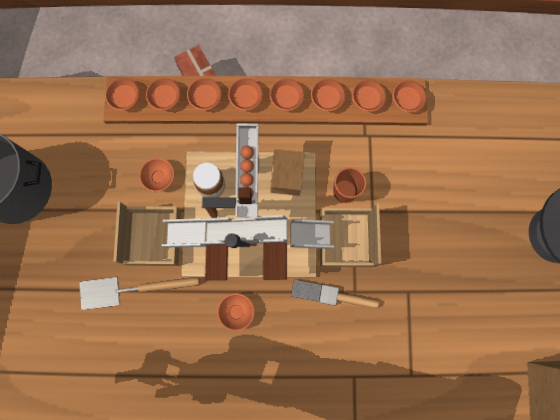

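View pics/side0.png

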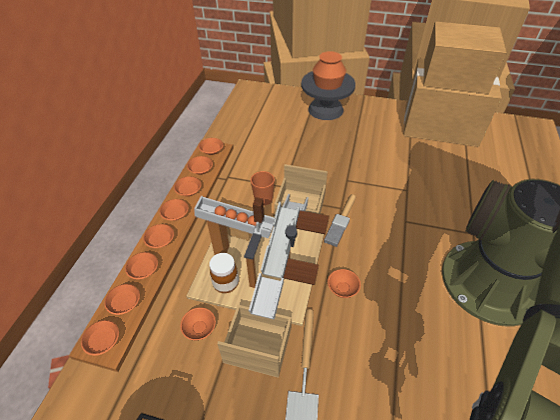

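```bash
python3 -c "
from h import *
a=cv2.imread('pics/top0.png')[110:290,110:390]; b=cv2.imread('pics/side0.png')[150:350,170:380]
cv2.imwrite('pics/a.png',cv2.resize(a,None,fx=2.8,fy=2.8,interpolation=2)); cv2.imwrite('pics/b.png',cv2.resize(b,None,fx=3,fy=3,interpolation=2))"
```

```text
(no output)
```

View pics/a.png

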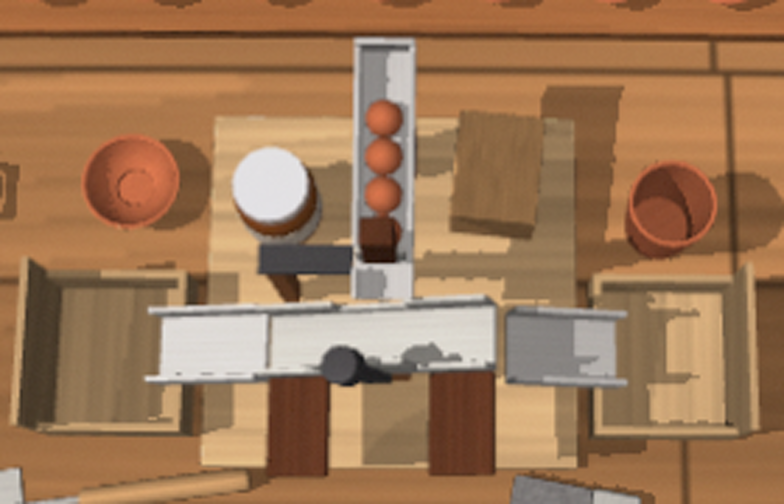

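View pics/b.png

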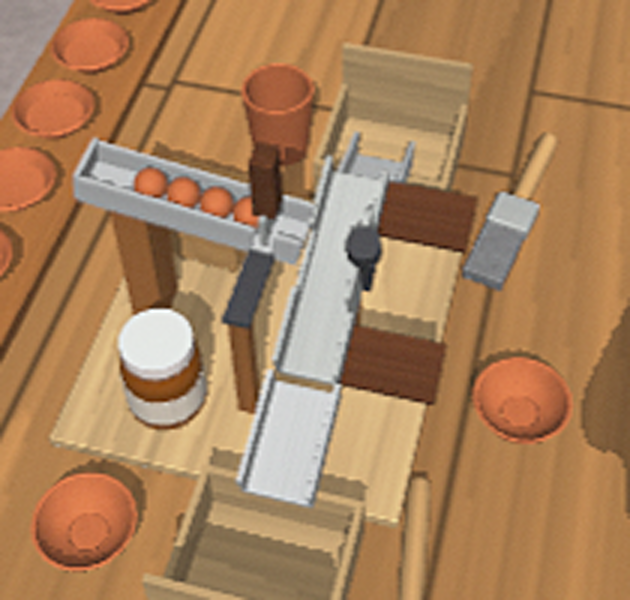

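```bash
python3 -c "
from h import *
np.set_printoptions(precision=4,suppress=True)
c=load('top0');s=load('side0')
t=lambda u,v:(110+u/2.8,110+v/2.8)
q=lambda u,v:(170+u/3,150+v/3)
print('lip',onz(c,*t(383,298),.147),'end',onz(c,*t(384,40),.197))
for p in [(430,374),(495,372),(495,474),(431,474)]: print('padR',onz(c,*t(*p),.139))
for p in [(268,376),(328,374),(328,474),(268,474)]: print('padL',onz(c,*t(*p),.105))
for p in [(361,218),(395,218)]: print('post far edge',onz(c,*t(*p),.243))
print('post tri',tri(c,t(378,226),s,q(266,150)))
print('post L side',onz(s,*q(266,150),.243))
print('tray walls L/R inner', onz(c,*t(22,425),.105), onz(c,*t(755,430),.105),onz(c,*t(28,260),.105), onz(c,*t(748,264),.105))
print('beads',[onz(c,*t(*p),z) for p,z in [((382,194),.175),((383,118),.184)]])
print('weight top',onz(c,*t(342,364),.196))
"
```

```text
lip [0.5649 0.0864 0.147 ] end [0.747  0.0859 0.197 ]
padR [0.5097 0.0515 0.139 ]
padR [0.5113 0.0037 0.139 ]
padR [0.4366 0.0038 0.139 ]
padR [0.4365 0.0504 0.139 ]
padL [0.5119 0.1753 0.105 ]
padL [0.5137 0.1296 0.105 ]
padL [0.438  0.1282 0.105 ]
padL [0.4378 0.1733 0.105 ]
post far edge [0.602  0.0972 0.243 ]
post far edge [0.6021 0.0743 0.243 ]
post tri (array([0.5935, 0.0853, 0.2467]), np.float64(0.004230110118719061))
post L side [0.5924 0.0823 0.243 ]
tray walls L/R inner [0.4734 0.3618 0.105 ] [ 0.4715 -0.1954  0.105 ] [0.6014 0.3651 0.105 ] [ 0.6005 -0.1948  0.105 ]
beads [array([0.6367, 0.0868, 0.175 ]), array([0.6916, 0.0865, 0.184 ])]
weight top [0.5092 0.1119 0.196 ]
```

The right (−y) pad is raised, so the gate feeds left. Stand pivot ≈ (0.537, 0.086) with yaw ≈ 0. The right pad is at y≈0.028 and x≈0.437–0.51. The post is at ≈ (0.592, 0.0855). I'll shut the fingers and go above the right pad.

```bash
python3 -m pendant '[[[0,0,2],0],[[1.57,-2.76,0.14],0.017],[[1.57,-2.76,0.14],0.017],[[1.57,-2.76,0.14],0.017],[[1.57,-2.76,0.14],0.017],[[1.57,-2.76,0.14],0.017],[[1.57,-2.76,0.14],0.017],[[1.57,-2.76,0.14],0.017],[[1.57,-2.76,0.14],0.017],[[1.57,-2.76,0.14],0.017],[[1.57,-2.76,0.14],0.017],[[1.57,-2.76,0.14],0.017],[[1.57,-2.76,0.14],0.017],[[1.57,-2.76,0.14],0.017],[[1.57,-2.76,0.14],0.017],[[1.57,-2.76,0.14],0.017],[[1.57,-2.76,0.14],0.017],[[1.57,-2.76,0.14],0.017],[[1.57,-2.76,0.14],0.017],[[0,0,0],0]]' 0 10; python3 -c "
from h import *
shot('top','top1')"
```

```text
time_s: 1.77
ee_pos: [0.4492, 0.0243, 0.2504]
eef_rot: [-3.141, -0.0, 3.141]
force: [0.1, 0.1, -0.1]
grip_width: 0.0006
grip_force: 0.0
```

View pics/top1.png

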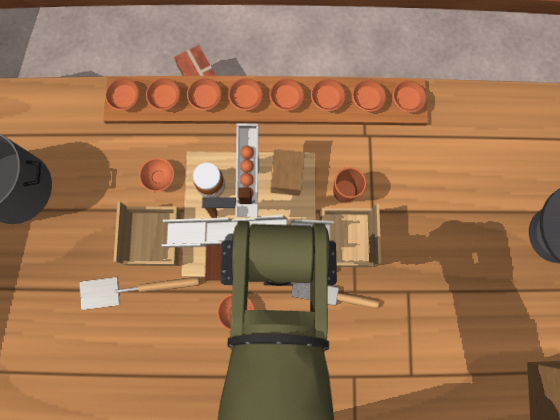

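```bash
python3 -m pendant '[[[-0.3,0.3,-2.5],0],[[0,0,-2.5],0],[[0,0,-2.5],0],[[0,0,-2],0],[[0,0,-1],0],[[0,0,-0.6],0],[[0,0,-0.6],0],[[0,0,-0.6],0],[[0,0,-0.6],0],[[0,0,-0.6],0],[[0,0,-0.6],0],[[0,0,-0.4],0],[[0,0,0],0],[[0,0,0],0],[[0,0,0],0]]'
python3 -m pendant '[[[0,0,1],0],[[0,0,2.5],0],[[0,0,3],0],[[0,0,3],0],[[-3,0,3],0],[[-3,0,2],0],[[0,-4,0],0],[[0,-4,0],0],[[0,-4,0],0],[[0,-4,0],0]]'; python3 -c "
from h import *
np.set_printoptions(precision=4,suppress=True)
shot('side','side2')
a=cv2.imread('pics/side2.png')[150:350,170:380];cv2.imwrite('pics/s2.png',cv2.resize(a,None,fx=2,fy=2))"
```

```text
time_s: 3.07
ee_pos: [0.4447, 0.0308, 0.1056]
eef_rot: [3.142, 0.0, -3.14]
force: [-1.1, -0.2, -0.1]
grip_width: 0.0005
grip_force: 0.0
time_s: 3.9
ee_pos: [0.3847, -0.1307, 0.2513]
eef_rot: [-3.141, 0.002, -3.14]
force: [1.6, 0.2, -0.0]
grip_width: 0.0007
grip_force: 0.0
```

View pics/s2.png

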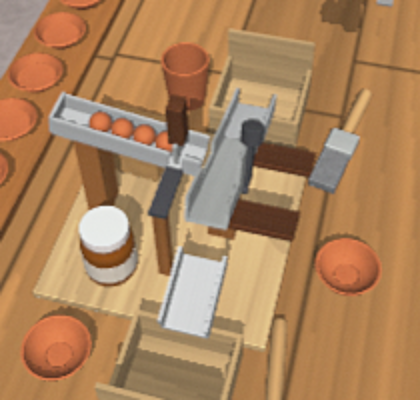

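The gate has rocked over: the left end is raised, it feeds the right chute, and the beads are still waiting. Next I'll move to the right of the post.

```bash
python3 -m pendant '[[[2.6,2,0],0],[[2.6,2,0],0],[[2.6,2,0],0],[[2.6,2,0],0],[[2.6,2,0],0],[[2.6,2,0],0],[[2.6,2,0],0],[[2.6,2,0],0],[[0,0,-1.5],0],[[0,0,-1.5],0],[[0,0,-1.5],0],[[0,0,0],0],[[0,0,0],0]]'
python3 -c "
from h import *
shot('side','side3')
a=cv2.imread('pics/side3.png')[130:330,170:380];cv2.imwrite('pics/s3.png',cv2.resize(a,None,fx=2,fy=2))"
```

```text
time_s: 5.03
ee_pos: [0.593, 0.0309, 0.2056]
eef_rot: [3.142, -0.001, -3.14]
force: [0.3, 0.6, -0.1]
grip_width: 0.0004
grip_force: 0.0
```

View pics/s3.png

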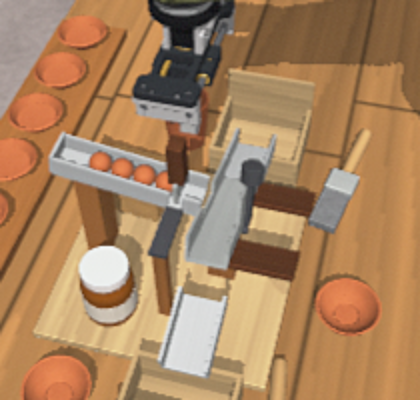

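The shut fingers stand just right of the post at the pushing height, and the gate and beads are unchanged. Now I'll push left.

```bash
python3 -m pendant '[[[0,1,0],0],[[0,1,0],0],[[0,0.7,0],0],[[0,0.6,0],0],[[0,0.6,0],0],[[0,0.6,0],0],[[0,0.6,0],0],[[0,0.6,0],0],[[0,0.6,0],0],[[0,0.6,0],0],[[0,0.4,0],0],[[0,0.3,0],0],[[0,0.3,0],0],[[0,0,0],0],[[0,0,0],0]]'
```

```text
time_s: 6.33
ee_pos: [0.5932, 0.1098, 0.2051]
eef_rot: [-3.142, -0.0, -3.14]
force: [0.4, -0.4, -0.1]
grip_width: 0.0005
grip_force: 0.5
```

```bash
python3 -m pendant '[[[0,0.2,0],0],[[0,0.2,0],0],[[0,0,0],0]]'; python3 -c "
from h import *
shot('top','top4');shot('side','side4')
a=cv2.imread('pics/side4.png')[130:330,170:380];b=cv2.imread('pics/top4.png')[100:300,170:380];cv2.imwrite('pics/s4.png',cv2.resize(np.hstack([a,b]),None,fx=1.9,fy=1.9))"
```

```text
time_s: 6.58
ee_pos: [0.5932, 0.1103, 0.2052]
eef_rot: [-3.136, -0.001, 3.14]
force: [-2.4, -24.2, 3.5]
grip_width: 0.0003
grip_force: 12.2
```

View pics/s4.png

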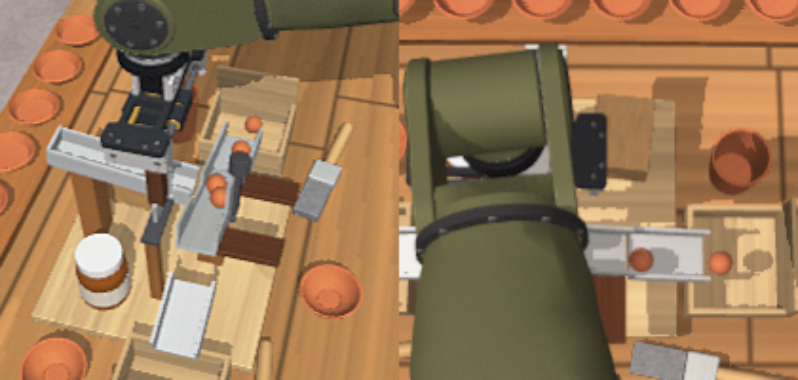

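The end stop is reached (24 N), and the beads are rolling down the right chute. I'll back off to the right, raise the arm and let the beads settle.

```bash
python3 -m pendant '[[[0,-0.5,0],0],[[0,-1,0],0],[[0,-1,0],0],[[0,0,2],0],[[0,0,3],0],[[0,0,3],0],[[0,0,3],0],[[-2,-2,0],0],[[-3,-2,0],0],[[-3,-2,0],0],[[-3,-2,0],0],[[-3,-2,0],0],[[-3,-2,0],0],[[0,0,0],0],[[0,0,0],0],[[0,0,0],0],[[0,0,0],0],[[0,0,0],0],[[0,0,0],0],[[0,0,0],0]]'; python3 -c "
from h import *
shot('top','top5');shot('side','side5')
a=cv2.imread('pics/side5.png')[130:330,170:380];b=cv2.imread('pics/top5.png')[100:300,190:400];cv2.imwrite('pics/s5.png',cv2.resize(np.hstack([a,b]),None,fx=1.9,fy=1.9))"
```

```text
time_s: 8.35
ee_pos: [0.4235, -0.0309, 0.3148]
eef_rot: [3.141, -0.001, -3.14]
force: [-1.0, 0.1, 0.1]
grip_width: 0.0004
grip_force: 0.0
```

View pics/s5.png

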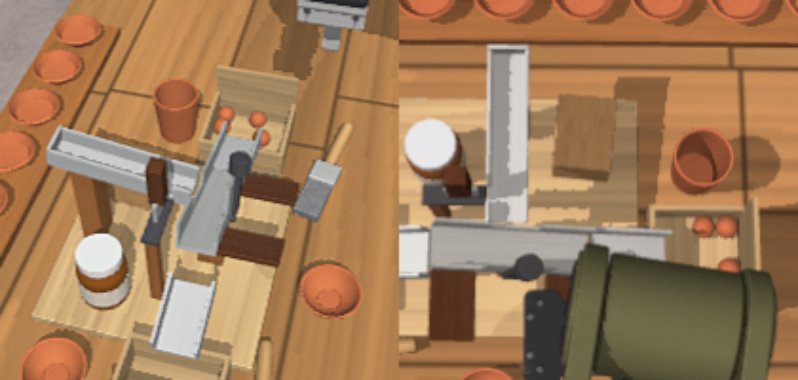

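All four beads lie in the right tray, the blade is open, and the gate is still over. I'll wait a moment and hand in.

```bash
python3 -m pendant '[[[0,0,0],0],[[0,0,0],0],[[0,0,0],0],[[0,0,0],0],[[0,0,0],0],[[0,0,0],0],[[0,0,0],0],[[0,0,0],0],[[0,0,0],0],[[0,0,0],0],[[0,0,0],0],[[0,0,0],0],[[0,0,0],0],[[0,0,0],0],[[0,0,0],0]]' | head -1; python3 -c "
from station import ctrl
print(ctrl.hand_in())"
```

```text
time_s: 9.7
the job is handed in; nothing more can be done
None
```

The job is handed in at 9.7 s, with no verdict returned: I rocked the gate over to feed the right chute, then pushed the blade to its end stop, and the last pictures show all four beads in the right tray.

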